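# Clear the shoe last off the heel-nailing jig and load the heel block

### The job

Someone left a shoe last standing on the heel-nailing jig, right over its pocket. First stand the last on its sole on the cork mat and let go of it; then lay the stacked heel block, which stands on its flat end, into the jig's pocket, flat and fully home, its rounded end in the pocket's rounded end. Leave the other things on the table where they are.

Things in the scene. Friction and masses are not known exactly. Their poses are not given: they have to be found in the camera images.
- last: wooden shoe last (foot form), 201 mm long, 74 wide at the ball of the foot, flat sole, about 0.42 kg, balanced near the origin. Origin: on the sole's underside, 97 mm from the heel's back; x points to the toe, z up. At the rear stands the ankle cone, upright flat cheeks 40 mm apart in y, from x = -80 to 0 mm, clear of the foot from z = 58 mm up to its top at 104 mm
- last_cone (a point): point in the middle of the last's ankle cone where it can be gripped across its cheeks (along the last's y): 85 mm above the sole, 36 mm behind the origin
- jig: heel-nailing jig, fixed: dark steel plate 160 x 130 mm, 10 thick, on it an aluminium wall 12 thick and 12 high (top at 22 mm) round a D-shaped pocket, open above. Origin: on the table under the pocket's centre; x points along the pocket from its rounded end to its flat end, y across it, z up
- pocket (a point): centre of the pocket's floor, 10 mm above the table, axes as the jig's. The pocket is 83 mm long in x and 63 wide in y: flat end at x = +41.5 mm, rounded end (radius 31.5, centred at x = -10 mm) at x = -41.5 mm. It is 12 mm deep and leaves 1.5 mm all round the heel block
- heel: stacked wooden heel block, D-shaped: 80 mm long, 60 wide, 34 thick, one end flat, the other rounded (radius 30); 0.13 kg. It starts standing on its flat end. Origin: centre of the flat end; z points to the rounded end, y across the 60 mm width (flat parallel sides for 50 mm from the flat end), x through the thickness. Either broad face may lie down in the pocket
- heel_mid (a point): middle of the heel block, 40 mm from its flat end, axes as heel
- heel_nose (a point): outermost point of the heel block's rounded end, 80 mm from its flat end
- mat: cork mat, fixed, 240 x 150 mm and 4 thick. Origin: centre of its underside; x along its long side, z up
- weight: bystander, not to be disturbed: dark steel hand weight with a knob, 90 mm across, 125 tall (mm). Origin: centre of its underside
- water: bystander, not to be disturbed: clear water bottle, 64 across, 190 tall (mm). Origin: centre of its underside
- glue: bystander, not to be disturbed: black bottle, 60 across, 150 tall (mm). Origin: centre of its underside
- pot: bystander, not to be disturbed: white lidded pot, 66 across, 55 tall (mm), standing on the far side of the heel block. Origin: centre of its underside
- tumbler: bystander, not to be disturbed: clear plastic cup, 68 across, 85 tall (mm), beyond the cork mat. Origin: centre of its underside
- spool: bystander, not to be disturbed: grey cone of thread, 68 across, 100 tall (mm). Origin: centre of its underside
- can: bystander, not to be disturbed: metal can with paper label, 68 across, 110 tall (mm). Origin: centre of its underside
Mind the look-alikes: they are no part of the job. Of the things shaped like the heel, the wooden one is meant.

How it is judged:
On the way, in this order (a step that is already met when the one before it is completed fails the run):
1. the last stands on its sole on the cork mat, let go (x of last in the frame of mat between -0.09 and 0.09 m and y of last in the frame of mat between -0.06 and 0.06 m and z of last in the frame of mat below 0.008 m and angle between last's own z axis and vertical below 0.08 rad and linear speed of last below 0.03 m/s and contact force between the fingers and last below 0.1 N), for 0.2 s.
2. the heel block lies flat and fully down in the jig's pocket, rounded end to rounded end (horizontal distance between heel_mid and pocket below 0.004 m and z of heel_mid in the frame of pocket between 0.0145 and 0.0195 m and x of heel_nose in the frame of pocket below -0.03 m and angle between the x axis of heel and the z axis of jig, either way round below 0.05 rad and angle between the z axis of heel and the x axis of jig, either way round below 0.07 rad), for 0.2 s.
At the end, for the whole second after the job is handed in: Last upright (0.08 rad) on its sole on the mat, its origin within 90 mm lengthwise and 60 mm crosswise of the mat's centre; heel block on the pocket's floor (height 2.5 mm, centre 4 mm, flat 0.05 rad, square 0.07 rad), rounded end in rounded end; both at rest (all of step 2 and x of last in the frame of mat between -0.09 and 0.09 m and y of last in the frame of mat between -0.06 and 0.06 m and z of last in the frame of mat below 0.008 m and angle between last's own z axis and vertical below 0.08 rad and linear speed of each of heel, last below 0.02 m/s); the robot touches nothing.
It fails at once if a bystander is shifted by more than 30 mm or knocked over (distance of any of weight, water, glue, pot, tumbler, spool, can from where it was at the start of the episode above 0.03 m or angle between any of weight, water, glue, pot, tumbler, spool, can's own z axis and vertical above 0.5 rad).
It also fails if it takes over 72 s, if anything falls off the work surface, if the arm or the gripper's body presses on something with over 40 N, if the wrist force passes 120 N, or if a joint passes its speed limit or range.

### The arm

A 6-joint arm with a two-finger parallel gripper is mounted at the origin on the work surface. World frame = base frame: x ahead of the robot, y to its left, z up, the work surface at z = 0. Lengths are in m, angles in rad, forces in N, time in s.
With the tool pointing down it reaches from about 0.3 to 0.775 m from the base axis. Payload 14.6 kg.
Tool frame: the origin (TCP) lies on the centre line of the jaws, within the pads' length; the fingertips stand 22 mm ahead of it and the grasp point (between the pads) lies 3 mm ahead of it; z points along the fingers, y is the line along which they close (so a half turn about z gives the same grasp; the last joint's range is limited). The gripper opens to 85 mm and grips with 20 to 120 N. Pads are 22 mm wide; open, the fingers measure 114 mm over their backs; the gripper's body (76 mm by 85 mm) begins 54 mm behind the grasp point. The pads swing forward as they close: fully open they stand 13 mm farther back than shut.
Start: joints at [-1.226, 0.3, 1.521, -0, 1.321, -0.067], TCP at [0.22, -0.504, 0.253] pointing down, gripper open.
Joint ranges: [-3.03, 3.03], [-0.79, 2.21], [0.23, 2.52], [-1.04, 4.18], [0, 3.07], [-2.55, 2.55]. Speed limits (rad/s): [2.22, 2.22, 2.57, 3.14, 3.14, 3.14].

### API

Orientations are given as a unit quaternion [x, y, z, w].
In Python, from station import read_state, read_camera, finish_job gives the robot as it stands. The module is installed in compiled form; this text tells all that it offers.
- The arm moves only by the tool play_rows, never from a script. Its argument "series" is a list that holds one entry, the list of rows, each a list of 7 numbers: the shift along the tool's x, y, z in units of 0.1 m (1.0 is 0.1 m), then the turn, a rotation vector about the tool's x, y, z in units of 120 degrees (1.0 is 120 degrees), then the finger opening in mm, from 0 to 85.4. A call has 1 to 20 rows; each row is the pose to reach, as a shift and turn from the pose commanded when the call began, along the tool's axes at that moment; what a row does not reach only later rows make up. A row lasts 1/8 s, in which the tool goes at most 62.5 mm and 10.7 degrees, less where a joint would pass 70% of its speed; a pose out of reach is approached as far as the arm can. A call with a number of a shift or a turn outside -1 to 1 is refused whole. A call with a gripper value outside its range is refused whole. The fingers move at their own pace and stop on an object; "newtons" is the grip in N (left out, the last holds). Time passes only in rows, so rows that repeat a pose let the fingers close. It gives the time, the measured TCP pose, the force, the opening and the grip force at its end, in the units of the state.
- read_state(): the state, without advancing time (a new reading comes with each control period).
- read_camera(name): name is "side" or "top" or "wrist"; returns a dict with "image" (420x560x3 uint8, red, green, blue), "depth" (420x560 float32, m along the optical axis (not along the pixel's ray), 0 where there is no reading), "K" (3x3 intrinsics, pixels), "pose" (4x4, takes a point from camera to world coordinates). Camera axes: x right, y up, looking along -z (the intrinsics and any distortion apply to the point x, -y, -z); pixel columns grow to the right and rows downward; lengths in m; the calibration is good to about 2 mm. A picture is of the moment at which its call begins.
- finish_job(): hands the job in; it is judged then, once.
The state is a dict: "clock": time; "qpos": joint angles; "joint_vel": joint speeds; "tau": joint torques, N m; "eef_pos": TCP position; "orientation": TCP orientation; "ft_force": force on the tool from outside, world axes, zero at the start; "torque": the same for the moment, N m; "finger_gap": finger opening in m; "gripper_force": force on a finger pad.
Only numpy, scipy, OpenCV 4.12 (cv2) and the standard library are available. Lean on these libraries where they do the work, as an engineer would, in place of code of your own. Each camera call takes 0.05 s, during which the arm holds its last target. There are 200 camera calls.

## Working session

There is one attempt and no reset: what is moved stays moved. The work goes in short steps, Python scripts to look and compute and a tool call to move; the robot and the scene stay as the last step left them, time stands still between calls to the robot, and variables do not carry over. Pictures are saved under pics/ and viewed, at most 10 in all, crops included, and the job is handed in when it is done.

Besides the shell and the picture viewer there is one more tool, called after "Request:" as name(argument=value, ...) on one line, values as JSON. play_rows: Moves the arm, as the interface text tells. Its arguments: {"type":"object","properties":{"series":{"type":"array"},"newtons":{"type":"number"}},"required":["series"]}

```bash
mkdir -p pics; cat > h.py <<'E'
import numpy as np, cv2
from scipy.spatial.transform import Rotation as R
from station import read_state, read_camera, finish_job
def pts(c):
    "world xyz per pixel from depth"
    K=c["K"];d=c["depth"];v,u=np.mgrid[:d.shape[0],:d.shape[1]]
    P=np.stack([(u-K[0,2])/K[0,0]*d,-(v-K[1,2])/K[1,1]*d,-d],-1)
    return P@c["pose"][:3,:3].T+c["pose"][:3,3]
def ray(c,u,v,z):
    K=c["K"];r=c["pose"][:3,:3]@np.array([(u-K[0,2])/K[0,0],-(v-K[1,2])/K[1,1],-1]);o=c["pose"][:3,3]
    return o+r*(z-o[2])/r[2]
def save(n,im): cv2.imwrite("pics/"+n,im[...,::-1])
def move(pos,yaw_to=None,ori=None):
    "row numbers (shift/0.1, turn/120deg) from present pose to world pos / orientation R"
    s=read_state();Rt=R.from_quat(s["orientation"])
    sh=Rt.inv().apply(np.array(pos)-s["eef_pos"])/0.1
    rv=(Rt.inv()*ori).as_rotvec()/np.deg2rad(120) if ori is not None else np.zeros(3)
    print("shift",sh.round(3),"turn",rv.round(4))
E
python3 - <<'E'
from h import *
for n in ["top","side"]:
    c=read_camera(n); save(n+"0.png",c["image"]); np.savez(n+"0.npz",**c)
    print(n,c["pose"].round(3).tolist(),c["K"].round(1).tolist())
s=read_state();print(s["eef_pos"],s["orientation"],R.from_quat(s["orientation"]).as_matrix().round(3))
E
```

```text
top [[-0.008, 0.99, -0.14, 0.453], [-1.0, -0.007, 0.005, -0.011], [0.003, 0.14, 0.99, 1.364], [0.0, 0.0, 0.0, 1.0]] [[436.0, 0.0, 286.0], [0.0, 436.0, 212.1], [0.0, 0.0, 1.0]]
side [[-0.839, 0.28, -0.466, 0.011], [-0.543, -0.391, 0.744, 0.986], [0.027, 0.877, 0.48, 0.753], [0.0, 0.0, 0.0, 1.0]] [[437.8, 0.0, 283.1], [0.0, 437.8, 211.5], [0.0, 0.0, 1.0]]
[ 0.22006214 -0.50384883  0.25276573] [ 9.78877570e-01  2.04446584e-01 -8.63181313e-05 -5.38577471e-04] [[ 0.916  0.4   -0.   ]
 [ 0.4   -0.916  0.001]
 [ 0.    -0.001 -1.   ]]
```

View pics/top0.png

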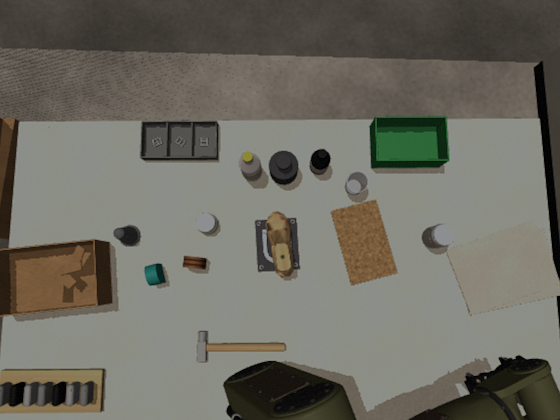

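View pics/side0.png

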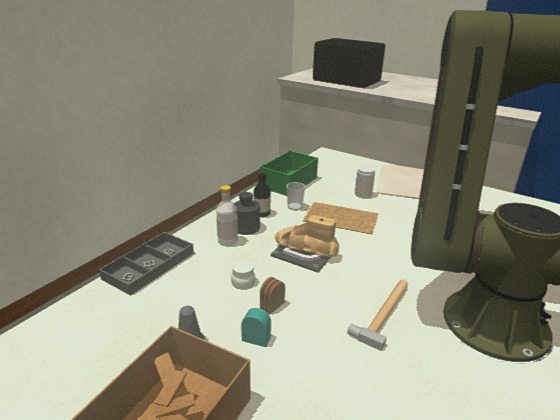

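Candidates for the heel are the brown striped block at top (195,262) / side (272,294), the teal D-block at top (154,273) / side (257,326), and the wood scraps in the tray at top (75,275). By the description I choose the brown one. The last lies over the jig at top (280,243), toe towards or away from the robot still to be settled. The mat is at (364,242).

```bash
python3 - <<'E'
from h import *
t=dict(np.load("top0.npz"));s=dict(np.load("side0.npz"))
a=cv2.resize(t["image"][195:295,165:315],None,fx=4,fy=4,interpolation=2)[:, :600]
b=cv2.resize(s["image"][200:350,225:375],None,fx=4,fy=4,interpolation=2)
save("crop0.png",cv2.resize(np.vstack([a,b])[:1000],(360,600)) if 0 else np.hstack([cv2.resize(a,(400,267)),cv2.resize(b[:, :],(400,400))[:267]]))
P=np.concatenate([pts(t).reshape(-1,3),pts(s).reshape(-1,3)])
C=np.concatenate([t["image"].reshape(-1,3),s["image"].reshape(-1,3)]).astype(np.uint8)
n=t["depth"].size
def reg(nm,x0,x1,y0,y1,z0,z1):
    for q,sl in(("top",slice(0,n)),("side",slice(n,None))):
        p=P[sl];m=(p[:,0]>x0)&(p[:,0]<x1)&(p[:,1]>y0)&(p[:,1]<y1)&(p[:,2]>z0)&(p[:,2]<z1);p=p[m]
        if len(p)<5: print(nm,q,len(p));continue
        r=cv2.minAreaRect(p[:,:2].astype(np.float32)*1000)
        print(nm,q,len(p),"z95",np.percentile(p[:,2],[2,50,98]).round(3),"mean",p.mean(0).round(3),"rect",np.round(r[0],1),np.round(r[1],1),round(r[2],1))
for nm,(u,v) in dict(heel=(195,262),teal=(154,273),last=(280,243),mat=(364,242),cone=(283,262),pot=(206,223),hammer=(230,347)).items():
    print(nm,pts(t)[v,u].round(3))
print("table z",np.median(pts(t)[300:330,200:300,2]))
hx,hy,_=pts(t)[262,195]; reg("heel",hx-.07,hx+.06,hy-.06,hy+.06,.02,.12); reg("heeltop",hx-.07,hx+.06,hy-.06,hy+.06,.07,.12)
lx,ly,_=pts(t)[243,280]
for z0,z1 in((.06,.09),(.09,.118),(.118,.15),(.03,.05)): reg("last%.3f"%z0,lx-.12,lx+.12,ly-.08,ly+.08,z0,z1)
E
```

```text
heel [0.489 0.251 0.075]
teal [0.458 0.371 0.075]
last [0.54  0.001 0.123]
mat [ 0.549 -0.26   0.008]
cone [ 0.486 -0.007  0.128]
pot [0.606 0.224 0.058]
hammer [0.24  0.152 0.03 ]
table z 0.0007671455130865423
heel top 259 z95 [0.032 0.075 0.084] mean [0.488 0.255 0.071] rect [489.  260.1] [60.9 33.8] 84.0
heel side 603 z95 [0.022 0.058 0.082] mean [0.485 0.271 0.056] rect [489.8 260.8] [64.1 37.4] 83.5
heeltop top 178 z95 [0.071 0.078 0.084] mean [0.489 0.259 0.078] rect [489.  259.6] [47.5 33.8] 84.1
heeltop side 184 z95 [0.07  0.078 0.083] mean [0.489 0.267 0.077] rect [490.2 262.6] [47.1 37.4] 87.9
last0.060 top 517 z95 [0.06  0.069 0.089] mean [0.554 0.002 0.071] rect [534.7  -4.1] [176.2  64.1] 11.4
last0.060 side 567 z95 [0.061 0.072 0.089] mean [0.525 0.014 0.073] rect [531.1   7.8] [172.9  61.2] 4.9
last0.090 top 107 z95 [0.09  0.097 0.108] mean [0.552 0.001 0.097] rect [554.1   0.9] [32.4 42.7] 8.6
last0.090 side 288 z95 [0.091 0.102 0.118] mean [0.503 0.009 0.103] rect [512.8  -1.1] [107.3  41.7] 7.2
last0.118 top 382 z95 [0.12  0.126 0.132] mean [ 0.5   -0.007  0.126] rect [500.6  -6.6] [79.8 39.8] 8.6
last0.118 side 243 z95 [0.119 0.126 0.129] mean [ 0.498 -0.002  0.126] rect [500.9  -6. ] [80.  43.9] 8.1
last0.030 top 105 z95 [0.037 0.046 0.05 ] mean [0.573 0.003 0.045] rect [543.    4.7] [199.1  76.6] 5.2
last0.030 side 372 z95 [0.03  0.041 0.049] mean [0.532 0.025 0.04 ] rect [540.9  13.5] [201.6  44.5] 12.3
```

View pics/crop0.png

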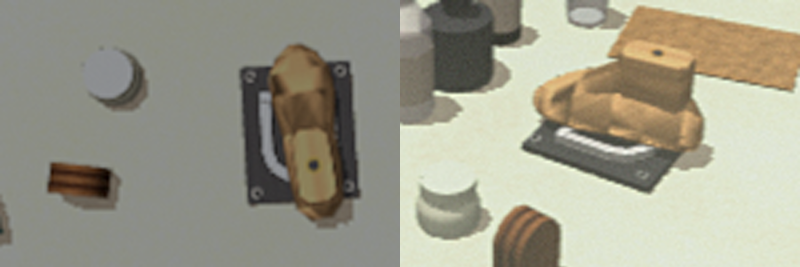

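The crop confirms that the brown layered block stands on its flat end with the pot behind it. The last's toe points away from the robot, its cone is near at top (283,262), and the pocket's rounded end faces the robot. Next I measure the mat and plan the reach.

```bash
python3 - <<'E'
from h import *
t=dict(np.load("top0.npz"));s=dict(np.load("side0.npz"))
for n,c,box in(("top",t,(195,290,325,400)),("side",s,(200,235,300,382))):
    hsv=cv2.cvtColor(c["image"],cv2.COLOR_RGB2HSV);m=(hsv[...,1]>90)&(hsv[...,0]<25)
    k=np.zeros_like(m);k[box[0]:box[1],box[2]:box[3]]=1;m&=k
    v,u=np.nonzero(m);w=np.array([ray(c,a,b,.004) for a,b in zip(u,v)])
    print(n,m.sum(),"z",np.median(pts(c)[m][:,2]).round(4),cv2.minAreaRect((w[:,:2]*1000).astype(np.float32)))
y=np.deg2rad(8.6);d=np.array([np.cos(y),np.sin(y),0])
ori=R.from_matrix(np.c_[d,[np.sin(y),-np.cos(y),0],[0,0,-1]])
g=np.array([.5006,-.0065,0])+d*.022
print("grasp",g);move(g+[0,0,.25],ori=ori)
st=read_state();Rt=R.from_quat(st["orientation"])
print("after turn shift:",ori.inv().apply(g+[0,0,.25]-st["eef_pos"])/.1)
E
```

```text
top 3587 z 0.0043 ((551.4462890625, -258.3489685058594), (237.26210021972656, 147.6913604736328), 14.247950553894043)
side 1685 z 0.0062 ((541.35595703125, -217.6680145263672), (236.3720703125, 237.39874267578125), 14.490152359008789)
grasp [ 0.52235264 -0.00321022  0.        ]
shift [ 4.774 -3.378  0.032] turn [-0.0005  0.      0.125 ]
after turn shift: [ 3.73754831 -4.49806507  0.02765728]
```

Request:
play_rows(series=[[[0.5,-0.34,0,0,0,0.0625,85],[0.955,-0.676,0,0,0,0.125,85],[0.955,-0.676,0,0,0,0.125,85]]], newtons=80)

```text
clock: 0.48
eef_pos: [0.2819, -0.4016, 0.2534]
orientation: [0.997, 0.076, 0.0, -0.0]
ft_force: [-0.7, -0.5, 0.5]
finger_gap: 0.0851
gripper_force: 0.0
```

Request:
play_rows(series=[[[0.4,-0.48,0,0,0,0,85],[0.748,-0.9,0,0,0,0,85],[0.748,-0.9,0,0,0,0,85]]])

```text
clock: 0.85
eef_pos: [0.3422, -0.3021, 0.2533]
orientation: [0.997, 0.077, 0.0, -0.0]
ft_force: [-0.8, 0.6, 0.3]
finger_gap: 0.0846
gripper_force: 0.0
```

Request:
play_rows(series=[[[0.4,-0.48,0,0,0,0,85],[0.748,-0.9,0,0,0,0,85],[0.748,-0.9,0,0,0,0,85]]])

```text
clock: 1.23
eef_pos: [0.4026, -0.2024, 0.2532]
orientation: [0.997, 0.077, -0.0, -0.0]
ft_force: [0.1, -0.7, -0.4]
finger_gap: 0.0849
gripper_force: 0.0
```

Request:
play_rows(series=[[[0.4,-0.48,0,0,0,0,85],[0.748,-0.9,0,0,0,0,85],[0.748,-0.9,0,0,0,0,85]]])

```text
clock: 1.6
eef_pos: [0.4631, -0.1027, 0.2529]
orientation: [0.997, 0.076, -0.0, -0.0]
ft_force: [0.3, -0.8, -0.5]
finger_gap: 0.0847
gripper_force: 0.0
```

Request:
play_rows(series=[[[0.4,-0.48,0,0,0,0,85],[0.748,-0.9,0,0,0,0,85],[0.748,-0.9,0,0,0,0,85]]])

```text
clock: 1.98
eef_pos: [0.5236, -0.003, 0.2527]
orientation: [0.997, 0.076, -0.0, -0.0]
ft_force: [-0.5, -0.4, -0.7]
finger_gap: 0.0849
gripper_force: 0.0
```

```bash
python3 - <<'E'
from h import *
y=np.deg2rad(8.6);d=np.array([np.cos(y),np.sin(y),0])
ori=R.from_matrix(np.c_[d,[np.sin(y),-np.cos(y),0],[0,0,-1]])
g=np.array([.5224,-.0032,.110])
st=read_state();print(st["clock"],st["eef_pos"],st["qpos"]);move(g,ori=ori)
c=read_camera("wrist");save("w1.png",c["image"]);np.savez("w1.npz",**c)
P=pts(c);m=(P[...,2]>.118)&(P[...,2]<.14)
r=cv2.minAreaRect((P[m][:,:2]*1000).astype(np.float32));print(m.sum(),P[m][:,2].mean(),r)
E
```

```text
1.975 [ 0.52358184 -0.00300619  0.25265791] [-7.56535921e-02  2.41998263e-01  1.59594708e+00 -1.14082478e-04
  1.30442980e+00  1.34305776e+00]
shift [-0.011  0.     1.427] turn [-0.      0.0004  0.001 ]
5879 0.12723261042513537 ((505.5719299316406, -5.235982894897461), (79.24471282958984, 39.98460388183594), 8.554866790771484)
```

Request:
play_rows(series=[[[0,0,0.5,0,0,0,85],[0,0,1.0,0,0,0,85],[0,0,1.0,0,0,0,85]]])

```text
clock: 2.4
eef_pos: [0.5209, -0.0052, 0.1508]
orientation: [0.997, 0.074, -0.003, -0.0]
ft_force: [0.3, -0.5, 1.9]
finger_gap: 0.0853
gripper_force: 0.0
```

Request:
play_rows(series=[[[0,0,0.3,0,0,0,85],[0,0,0.43,0,0,0,85],[0,0,0.43,0,0,0,30],[0,0,0.43,0,0,0,30],[0,0,0.43,0,0,0,30],[0,0,0.43,0,0,0,30],[0,0,0.43,0,0,0,30],[0,0,0.43,0,0,0,30]]])

```text
clock: 3.4
eef_pos: [0.5232, -0.0032, 0.1117]
orientation: [0.997, 0.075, 0.001, 0.0]
ft_force: [-1.9, 0.5, 8.0]
finger_gap: 0.039
gripper_force: 81.5
```

Request:
play_rows(series=[[[0,0,-0.1,0,0,0,30],[0,0,-0.3,0,0,0,30],[0,0,-0.6,0,0,0,30],[0,0,-0.6,0,0,0,30]]])

```text
clock: 3.9
eef_pos: [0.5234, -0.0032, 0.1724]
orientation: [0.997, 0.075, 0.002, 0.0]
ft_force: [-1.4, -1.0, -3.9]
finger_gap: 0.039
gripper_force: 81.3
```

```bash
python3 - <<'E'
from h import *
y=np.deg2rad(14.25);d=np.array([np.cos(y),np.sin(y),0])
ori=R.from_matrix(np.c_[d,[np.sin(y),-np.cos(y),0],[0,0,-1]])
g=np.array([.551,-.258,0])-d*.018
st=read_state();print(st["clock"],st["eef_pos"],st["finger_gap"],st["gripper_force"])
move(np.r_[g[:2],st["eef_pos"][2]],ori=ori)
# lowest points / tilt of the last, side view
for n in("side","top"):
    c=read_camera(n);save(n+"2.png",c["image"])
    np.savez(n+"2.npz",**c)
E
```

```text
3.9 [ 0.52341381 -0.00321476  0.17243673] 0.038954259106152606 81.26952834427357
shift [-2.870e-01  2.578e+00  1.000e-03] turn [ 0.0005 -0.0018 -0.0471]
```

View pics/side2.png

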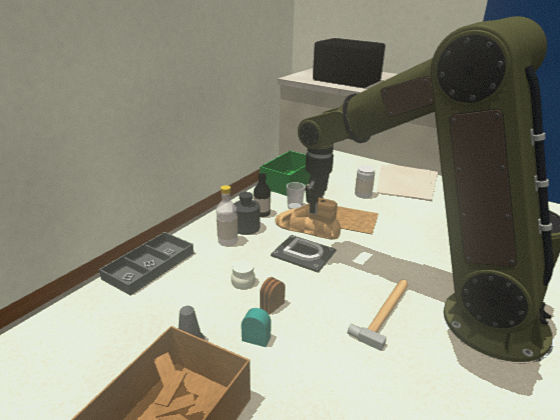

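Lifted level; the pocket is open to view. Now to the mat.

Request:
play_rows(series=[[[-0.05,0.4,0,0,0,0,30],[-0.096,0.86,0,0,0,0,30],[-0.096,0.86,0,0,0,0,30]]])

```text
clock: 4.38
eef_pos: [0.5254, -0.0919, 0.1688]
orientation: [0.997, 0.073, -0.001, -0.0]
ft_force: [-0.9, 0.5, -3.1]
finger_gap: 0.0389
gripper_force: 82.4
```

Request:
play_rows(series=[[[-0.05,0.4,0,0,0,0,30],[-0.096,0.86,0,0,0,0,30],[-0.096,0.86,0,0,0,0,30]]])

```text
clock: 4.75
eef_pos: [0.5289, -0.1778, 0.1689]
orientation: [0.997, 0.074, -0.001, -0.0]
ft_force: [-0.3, 1.1, -3.8]
finger_gap: 0.0391
gripper_force: 83.3
```

Request:
play_rows(series=[[[-0.05,0.4,0,0,0,-0.02,30],[-0.096,0.86,0,0,0,-0.047,30],[-0.096,0.86,0,0,0,-0.047,30],[-0.096,0.86,0,0,0,-0.047,30]]])

```text
clock: 5.25
eef_pos: [0.5326, -0.2614, 0.1693]
orientation: [0.992, 0.124, -0.001, -0.001]
ft_force: [0.0, -0.2, -3.3]
finger_gap: 0.0391
gripper_force: 83.8
```

Request:
play_rows(series=[[[0,0,0.3,0,0,0,30],[0,0,0.6,0,0,0,30],[0,0,0.68,0,0,0,30],[0,0,0.72,0,0,0,30],[0,0,0.74,0,0,0,30],[0,0,0.74,0,0,0,30]]])

```text
clock: 6.0
eef_pos: [0.533, -0.2626, 0.097]
orientation: [0.992, 0.124, 0.0, 0.0]
ft_force: [-0.0, 0.2, -3.0]
finger_gap: 0.0392
gripper_force: 83.6
```

```bash
python3 - <<'E'
from h import *
st=read_state();print(st["clock"],st["eef_pos"],st["ft_force"],st["torque"])
for n in("side","top"):
    c=read_camera(n);np.savez(n+"3.npz",**c)
    P=pts(c);hsv=cv2.cvtColor(c["image"],cv2.COLOR_RGB2HSV)
    m=(abs(P[...,0]-.52)<.05)&(abs(P[...,1]+.265)<.06)&(P[...,2]>.098)&(P[...,2]<.125)&(hsv[...,1]>70)&(hsv[...,0]<25)
    print(n,m.sum(),"cone top z",np.percentile(P[m][:,2],[10,50,90]).round(4) if m.sum() else "")
E
```

```text
6.0 [ 0.53296557 -0.26261068  0.096963  ] [-0.00623958  0.20616912 -3.00695732] [-0.03369955  0.10302656 -0.00716485]
side 131 cone top z [0.1012 0.1107 0.1139]
top 0 cone top z
```

Request:
play_rows(series=[[[0,0,0.02,0,0,0,30],[0,0,0.03,0,0,0,30],[0,0,0.03,0,0,0,30]]])

```text
clock: 6.48
eef_pos: [0.5328, -0.2627, 0.0938]
orientation: [0.992, 0.124, 0.0, 0.0]
ft_force: [-4.8, 1.5, 4.6]
finger_gap: 0.0388
gripper_force: 84.7
```

Request:
play_rows(series=[[[0,0,0.01,0,0,0,30],[0,0,0.015,0,0,0,30],[0,0,0.015,0,0,0,30]]])

```text
clock: 6.85
eef_pos: [0.5328, -0.2627, 0.0938]
orientation: [0.992, 0.124, 0.0, 0.0]
ft_force: [-12.4, 6.4, 20.7]
finger_gap: 0.0387
gripper_force: 87.0
```

Request:
play_rows(series=[[[0,0,-0.01,0,0,0,30],[0,0,-0.01,0,0,0,80],[0,0,-0.01,0,0,0,80],[0,0,-0.01,0,0,0,80],[0,0,-0.01,0,0,0,80],[0,0,-0.3,0,0,0,80],[0,0,-0.9,0,0,0,80],[0,0,-0.9,0,0,0,80]]])

```text
clock: 7.85
eef_pos: [0.5342, -0.2634, 0.1865]
orientation: [0.992, 0.124, 0.003, 0.002]
ft_force: [0.1, 0.6, -0.9]
finger_gap: 0.0796
gripper_force: 0.0
```

Request:
play_rows(series=[[[0,-0.2,-0.4,0,0,0,80],[0,-0.8,-0.7,0,0,0,80],[0,-0.8,-0.7,0,0,0,80]]])

```text
clock: 8.22
eef_pos: [0.5131, -0.183, 0.2537]
orientation: [0.992, 0.125, 0.001, 0.001]
ft_force: [-0.4, -0.1, -0.1]
finger_gap: 0.0804
gripper_force: 0.0
```

```bash
python3 - <<'E'
from h import *
st=read_state();print(st["clock"],st["eef_pos"])
for n in("side","top","wrist"):
    c=read_camera(n);np.savez(n+"4.npz",**c);P=pts(c);hsv=cv2.cvtColor(c["image"],cv2.COLOR_RGB2HSV)
    m=(abs(P[...,0]-.52)<.06)&(abs(P[...,1]+.265)<.06)&(P[...,2]>.1)&(P[...,2]<.12)&(hsv[...,1]>60)
    if m.sum()>20: print(n,"last top",m.sum(),P[m][:,2].mean().round(4),cv2.minAreaRect((P[m][:,:2]*1000).astype(np.float32)))
    # jig: dark plate & bright wall
    reg=(abs(P[...,0]-.53)<.12)&(abs(P[...,1])<.1)
    pl=reg&(P[...,2]>-.005)&(P[...,2]<.018)&(c["image"].max(-1)<75)
    if pl.sum()>50: print(n,"plate",pl.sum(),np.median(P[pl][:,2]).round(4),cv2.minAreaRect((P[pl][:,:2]*1000).astype(np.float32)))
    if n!="wrist":
        v,u=np.nonzero(reg);v0,v1,u0,u1=v.min(),v.max(),u.min(),u.max()
        im=cv2.resize(c["image"][v0:v1,u0:u1],(400,int(400*(v1-v0)/(u1-u0))),interpolation=2);print(n,"crop",u0,u1,v0,v1);save("jig_%s.png"%n,im)
    else: save("w4.png",c["image"])
E
```

```text
8.225 [ 0.51311933 -0.18298494  0.25366796]
side last top 166 0.1076 ((510.3868713378906, -268.0625), (78.63333892822266, 47.734169006347656), 14.293379783630371)
side crop 259 382 66 284
top plate 1492 0.0106 ((544.7210693359375, 11.451271057128906), (158.11289978027344, 127.28364562988281), 3.3098678588867188)
top crop 0 559 0 419
wrist last top 5127 0.109 ((515.1224365234375, -266.4015197753906), (79.60724639892578, 40.338768005371094), 14.163137435913086)
wrist plate 17163 0.0115 ((548.1051635742188, 10.911277770996094), (157.84559631347656, 129.28944396972656), 3.306069850921631)
```

View pics/w4.png

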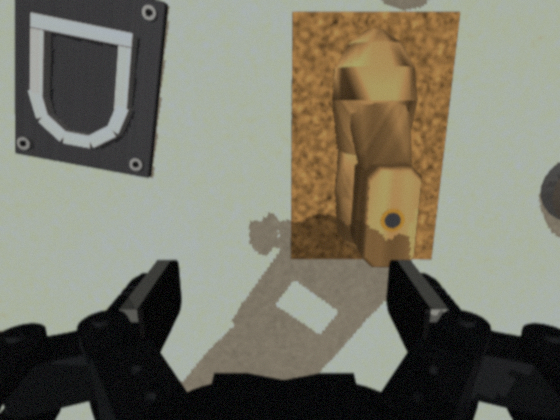

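```bash
python3 - <<'E'
from h import *
c=dict(np.load("wrist4.npz"));st=read_state();Rt=R.from_quat(st["orientation"])
print("cam in tool",Rt.inv().apply(c["pose"][:3,3]-st["eef_pos"]).round(3),(Rt.inv().as_matrix()@c["pose"][:3,:3]).round(3).tolist())
P=pts(c);print(c["K"].round(0).tolist())
y=np.deg2rad(3.3);d=np.array([np.cos(y),np.sin(y),0]);e=np.array([-np.sin(y),np.cos(y),0])
w=(P[...,2]>.018)&(P[...,2]<.03)&(abs(P[...,0]-.548)<.08)&(abs(P[...,1]-.011)<.065)
q=P[w]-[.548,.011,0];a,b=q@d*1000,q@e*1000
print("wall",w.sum(),np.percentile(a,[.5,99.5]),np.percentile(b,[.5,99.5]),np.median(P[w][:,2]))
E
```

```text
cam in tool [ 0.07  -0.001 -0.123] [[0.0, 0.962, 0.273], [1.0, -0.0, -0.0], [-0.0, 0.273, -0.962]]
[[376.0, 0.0, 284.0], [0.0, 376.0, 202.0], [0.0, 0.0, 1.0]]
wall 5543 [-57.39535002  48.50662083] [-43.19647672  43.83010015] 0.023333793727716712
```

The last stands on the mat at (385,160) and is let go; its cone top is at 0.108 = 104 mm + mat. The pocket at (82,80) has its flat end away from the robot and its rounded end towards it. I look straight down on the pocket and then the heel with the same tool attitude.

Request:
play_rows(series=[[[0.3,-0.45,0,0,0,0,80],[0.54,-0.885,0,0,0,0,80],[0.54,-0.885,0,0,0,0,80]]])

```text
clock: 8.75
eef_pos: [0.5442, -0.0844, 0.2504]
orientation: [0.992, 0.125, -0.001, -0.0]
ft_force: [0.3, -0.9, -0.7]
finger_gap: 0.0797
gripper_force: 0.0
```

Request:
play_rows(series=[[[0.3,-0.45,0,0,0,0.05,80],[0.54,-0.885,0,0,0,0.091,80],[0.54,-0.885,0,0,0,0.091,80],[0.54,-0.885,0,0,0,0.091,80],[0.54,-0.885,0,0,0,0.091,80]]])

```text
clock: 9.38
eef_pos: [0.5742, 0.0116, 0.2515]
orientation: [1.0, 0.028, -0.0, 0.0]
ft_force: [-0.1, 0.3, 0.6]
finger_gap: 0.08
gripper_force: 0.0
```

```bash
python3 - <<'E'
from h import *
st=read_state();print(st["clock"],st["eef_pos"],R.from_quat(st["orientation"]).as_matrix().round(4)[:,0])
c=read_camera("wrist");np.savez("wrist5.npz",**c);P=pts(c);save("w5.png",c["image"])
reg=(abs(P[...,0]-.545)<.1)&(abs(P[...,1]-.011)<.09)
pl=reg&(P[...,2]>0)&(P[...,2]<.018)&(c["image"].max(-1)<75)
r=cv2.minAreaRect((P[pl][:,:2]*1000).astype(np.float32));print("plate",r,np.median(P[pl][:,2]))
y=np.deg2rad(r[2]);d=np.array([np.cos(y),np.sin(y),0]);e=np.array([-np.sin(y),np.cos(y),0])
w=reg&(P[...,2]>.0185)&(P[...,2]<.03)
q=P[w];a,b=q@d*1000,q@e*1000
print("wall outer",np.percentile(a,[.3,99.7]),np.percentile(b,[.3,99.7]),np.median(q[:,2]))
# inner pocket by rays at wall top: bright-wall mask, hole contour
wm=(w).astype(np.uint8);cs,h=cv2.findContours(wm,cv2.RETR_CCOMP,cv2.CHAIN_APPROX_NONE)
for k in range(len(cs)):
    if cv2.contourArea(cs[k])>1500:
        W=np.array([ray(c,u,v,.022) for u,v in cs[k][:,0]]);a,b=W@d*1000,W@e*1000
        ctr=((a.min()+a.max())/2*d+(b.min()+b.max())/2*e)
        print("hole" if h[0][k][3]>=0 else "outer",np.ptp(a).round(1),np.ptp(b).round(1),"centre",ctr.round(1))
E
```

```text
9.375 [0.57415899 0.01155658 0.25145426] [ 9.984e-01  5.640e-02 -5.000e-04]
plate ((547.6395263671875, 11.420158386230469), (158.18943786621094, 128.8542938232422), 3.210883140563965) 0.011554477947810143
wall outer [490.4119655  596.48990295] [-62.06097313  24.60392655] 0.023463970678899465
outer 106.9 89.3 centre [543.7  11.4   0. ]
hole 82.8 65.4 centre [543.5  11.3   0. ]
```

View pics/w5.png

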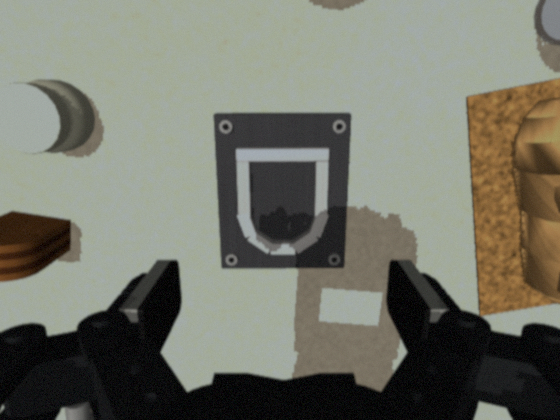

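The pocket is at (284,200), clear and empty. Its centre is (0.5436, 0.0114) with yaw 3.2°. Next the heel.

Request:
play_rows(series=[[[-0.05,-0.4,0,0,0,0,80],[-0.1,-0.83,0,0,0,0,80],[-0.1,-0.83,0,0,0,0,80]]])

```text
clock: 9.8
eef_pos: [0.559, 0.0967, 0.2519]
orientation: [1.0, 0.03, 0.0, -0.0]
ft_force: [0.6, 0.0, 0.4]
finger_gap: 0.0802
gripper_force: 0.0
```

Request:
play_rows(series=[[[-0.05,-0.4,0,0,0,0,80],[-0.1,-0.83,0,0,0,0,80],[-0.1,-0.83,0,0,0,0,80]]])

```text
clock: 10.18
eef_pos: [0.5445, 0.1785, 0.2517]
orientation: [1.0, 0.03, 0.0, -0.0]
ft_force: [0.2, -0.2, 0.6]
finger_gap: 0.0801
gripper_force: 0.0
```

Request:
play_rows(series=[[[-0.05,-0.4,0,0,0,0,80],[-0.1,-0.83,0,0,0,0,80],[-0.1,-0.83,0,0,0,0,80],[-0.1,-0.83,0,0,0,0,80],[-0.1,-0.83,0,0,0,0,80]]])

```text
clock: 10.8
eef_pos: [0.5304, 0.2585, 0.2518]
orientation: [1.0, 0.028, 0.0, 0.0]
ft_force: [-0.3, 0.2, 0.1]
finger_gap: 0.0802
gripper_force: 0.0
```

```bash
python3 - <<'E'
from h import *
st=read_state();print(st["clock"],st["eef_pos"],st["qpos"].round(3) if hasattr(st["qpos"],"round") else st["qpos"])
c=read_camera("wrist");np.savez("wrist6.npz",**c);P=pts(c)
m0=(abs(P[...,0]-.492)<.05)&(abs(P[...,1]-.26)<.05)
for z0,z1 in((.015,.095),(.045,.095),(.06,.095),(.074,.095)):
    m=m0&(P[...,2]>z0)&(P[...,2]<z1);print(z0,m.sum(),P[m][:,2].max(),cv2.minAreaRect((P[m][:,:2]*1000).astype(np.float32)))
# yaw and tilt from the near broad face: fit plane
m=m0&(P[...,2]>.01)&(P[...,2]<.045);q=P[m];
if len(q)>50:
    n=np.linalg.svd(q-q.mean(0),full_matrices=False)[2][2];print("face normal",n,q.mean(0),len(q))
# at chosen yaw -6: 45deg outward tool pose, pre-grasp
E
```

```text
10.8 [0.53041217 0.25846079 0.25184017] [ 0.391  0.391  1.403 -0.     1.348  1.906]
0.015 3685 0.08356860536540944 ((493.566650390625, 262.1661682128906), (59.911048889160156, 34.76723098754883), 83.6746597290039)
0.045 3179 0.08356860536540944 ((493.5943298339844, 262.4158935546875), (59.40857696533203, 34.76723098754883), 83.6746597290039)
0.06 2825 0.08356860536540944 ((493.5706787109375, 262.2024841308594), (57.453086853027344, 34.76723098754883), 83.6746597290039)
0.074 1896 0.08356860536540944 ((493.6536865234375, 262.36895751953125), (41.39251708984375, 34.58454895019531), 83.042724609375)
face normal [-9.93887527e-01  1.10396756e-01  3.73758971e-04] [0.51036541 0.26050943 0.02858618] 578
```

```bash
cat >> h.py <<'E'
def tool(yaw,tilt,flip):
    "tool attitude: approach tilted outward by tilt from down along heading yaw; flip rolls 180 about approach"
    y=np.deg2rad(yaw);f=np.array([np.cos(y),np.sin(y),0]);t=np.deg2rad(tilt);a=f*np.sin(t)+np.array([0,0,-np.cos(t)])
    ty=np.array([np.sin(y),-np.cos(y),0])*(-1 if flip else 1)
    return R.from_matrix(np.c_[np.cross(ty,a),ty,a]),a,f
E
python3 - <<'E'
from h import *
o,a,f=tool(-6.3,45,0);print(o.as_matrix().round(3).tolist())
g=np.array([.4915,.2615,.036])-f*.009;tcp=g-a*.003;print("tcp",tcp);move(tcp-a*.13,ori=o)
st=read_state();print("after turn, shift:",o.inv().apply(tcp-a*.13-st["eef_pos"])/.1)
E
```

```text
[[0.703, -0.11, 0.703], [-0.078, -0.994, -0.078], [0.707, -0.0, -0.707]]
tcp [0.48044584 0.26272039 0.03812132]
shift [-1.403 -0.221  1.218] turn [-0.0311  0.374   0.0752]
after turn, shift: [-1.86521583  0.01450609 -0.14245806]
```

Request:
play_rows(series=[[[-0.15,-0.05,0.05,-0.005,0.062,0.0125,85],[-0.35,-0.1,0.1,-0.01,0.125,0.025,85],[-0.5,-0.15,0.2,-0.0155,0.187,0.0376,85],[-0.65,-0.2,0.3,-0.021,0.25,0.05,85],[-0.8,-0.2,0.4,-0.026,0.312,0.063,85],[-0.9,-0.22,0.5,-0.031,0.374,0.0752,85],[-0.9,-0.22,0.5,-0.031,0.374,0.0752,85],[-0.9,-0.22,0.5,-0.031,0.374,0.0752,85]]])

```text
clock: 11.85
eef_pos: [0.4699, 0.2235, 0.2509]
orientation: [0.938, -0.02, 0.345, -0.001]
ft_force: [0.7, -0.3, -0.2]
finger_gap: 0.0849
gripper_force: 0.0
```

```bash
python3 - <<'E'
from h import *
o,a,f=tool(-6.3,45,0);st=read_state();print(st["clock"],st["qpos"],st["eef_pos"])
tcp=np.array([.48045,.2627,.0381]);move(tcp-a*.13,ori=o);move(tcp-a*.09,ori=o)
c=read_camera("wrist");np.savez("wrist7.npz",**c);P=pts(c)
m=(abs(P[...,0]-.492)<.05)&(abs(P[...,1]-.26)<.05)&(P[...,2]>.015)&(P[...,2]<.095)
print(m.sum(),P[m][:,2].max(),cv2.minAreaRect((P[m][:,:2]*1000).astype(np.float32)))
E
```

```text
11.85 [ 0.51452495  0.01311381  1.99016251 -0.62290918  0.59873498  2.55373327] [0.46990664 0.22353565 0.25093842]
shift [-1.417 -0.442  0.392] turn [-0.0293  0.0389  0.0201]
shift [-1.385 -0.417  0.79 ] turn [-0.0293  0.0389  0.0201]
3447 0.083895409144012 ((493.428466796875, 261.9305419921875), (59.92644119262695, 34.369625091552734), 83.63565826416016)
```

Joint 6 hit its range, so I grip with the tool rolled half a turn instead, and the roll for placing then goes the other way.

Request:
play_rows(series=[[[-0.05,0,0,0,0,-0.085,85],[-0.1,0,0,0,0,-0.17,85],[-0.1,0,0,0,0,-0.255,85],[-0.1,0,0,0,0,-0.34,85],[-0.1,0,0,0,0,-0.425,85],[-0.1,0,0,0,0,-0.51,85],[-0.1,0,0,0,0,-0.595,85],[-0.1,0,0,0,0,-0.68,85],[-0.1,0,0,0,0,-0.75,85],[-0.1,0,0,0,0,-0.75,85]]])

```text
clock: 13.15
eef_pos: [0.462, 0.2246, 0.2438]
orientation: [0.678, 0.649, 0.245, 0.243]
ft_force: [0.2, -0.1, 0.2]
finger_gap: 0.0852
gripper_force: 0.0
```

Request:
play_rows(series=[[[0,0,0,0,0,-0.085,85],[0,0,0,0,0,-0.17,85],[0,0,0,0,0,-0.255,85],[0,0,0,0,0,-0.34,85],[0,0,0,0,0,-0.425,85],[0,0,0,0,0,-0.51,85],[0,0,0,0,0,-0.595,85],[0,0,0,0,0,-0.68,85],[0,0,0,0,0,-0.75,85],[0,0,0,0,0,-0.75,85]]])

```text
clock: 14.4
eef_pos: [0.462, 0.2244, 0.2439]
orientation: [0.021, 0.938, 0.002, 0.345]
ft_force: [-1.5, 0.4, 1.0]
finger_gap: 0.0848
gripper_force: 0.0
```

```bash
python3 - <<'E'
from h import *
o,a,f=tool(-6.3,45,1);st=read_state();print(st["clock"],st["qpos"],st["eef_pos"])
tcp=np.array([.48045,.2627,.0381]);move(tcp-a*.13,ori=o);move(tcp-a*.09,ori=o)
E
```

```text
14.4 [ 0.52607433  0.00865943  2.01264667 -0.64485679  0.59014942 -0.55233669] [0.46200025 0.22440788 0.24390819]
shift [1.312 0.434 0.391] turn [ 0.0296 -0.0392  0.0189]
shift [1.28  0.408 0.789] turn [ 0.0296 -0.0392  0.0189]
```

Request:
play_rows(series=[[[0.35,0.1,0.1,0,0,0,85],[0.66,0.217,0.195,0,0,0,85],[0.66,0.217,0.195,0,0,0,85]]])

```text
clock: 14.78
eef_pos: [0.4241, 0.2485, 0.1852]
orientation: [0.021, 0.939, 0.002, 0.344]
ft_force: [0.2, -0.1, 0.7]
finger_gap: 0.0851
gripper_force: 0.0
```

Request:
play_rows(series=[[[0.35,0.1,0.1,0.015,-0.02,0.01,85],[0.655,0.217,0.195,0.0296,-0.0392,0.0189,85],[0.655,0.217,0.195,0.0296,-0.0392,0.0189,85],[0.655,0.217,0.195,0.0296,-0.0392,0.0189,85],[0.655,0.217,0.195,0.0296,-0.0392,0.0189,85]]])

```text
clock: 15.4
eef_pos: [0.3897, 0.2773, 0.1587]
orientation: [0.052, 0.932, -0.024, 0.358]
ft_force: [-0.4, 1.0, 1.2]
finger_gap: 0.0852
gripper_force: 0.0
```

```bash
python3 - <<'E'
from h import *
o,a,f=tool(-6.3,45,1);st=read_state();print(st["clock"],st["qpos"],st["eef_pos"])
tcp=np.array([.48045,.2627,.0381]);move(tcp,ori=o)
c=read_camera("wrist");np.savez("wrist8.npz",**c);P=pts(c)
m=(abs(P[...,0]-.492)<.05)&(abs(P[...,1]-.26)<.05)&(P[...,2]>.015)&(P[...,2]<.095)
print(m.sum(),P[m][:,2].max(),cv2.minAreaRect((P[m][:,:2]*1000).astype(np.float32)))
T=o.inv().apply(P[m]-st["eef_pos"])*1000;print("heel in tool, y range",np.percentile(T[:,1],[.5,99.5]))
q=P[m&(P[...,2]<.055)];n=np.linalg.svd(q-q.mean(0),full_matrices=False)[2][2];print("near face",n,q.mean(0))
E
```

```text
15.4 [ 0.7891925   0.14473669  2.11729887 -1.0397676   0.66047612  0.11375494] [0.38968529 0.27729241 0.15867967]
shift [ 0.125 -0.033  1.511] turn [-0.0038 -0.0248  0.0009]
7325 0.08175968164371974 ((492.9615783691406, 261.8322448730469), (60.13606643676758, 37.642513275146484), 83.43157958984375)
heel in tool, y range [-33.33914888  25.52530061]
near face [-9.93774256e-01  1.11408075e-01  9.84575873e-04] [0.47622358 0.26377879 0.03578222]
```

Joint 4 is at its range here. I fit a quick arm model to the recorded poses and use it to choose a tilt that stays in range.

```bash
cat > kin.py <<'E'
import numpy as np
from scipy.optimize import least_squares
from scipy.spatial.transform import Rotation as R
S=[([-1.226,.3,1.521,0,1.321,-.067],(.22,-.504,.253)),([-.07565,.2420,1.59595,0,1.30443,1.34306],(.52358,-.00301,.25266)),
([.391,.391,1.403,0,1.348,1.906],(.53041,.25846,.25184)),([.51452,.01311,1.99016,-.62291,.59873,2.55373],(.46991,.22354,.25094)),
([.52607,.00866,2.01265,-.64486,.59015,-.55234],(.462,.22441,.24391)),([.78919,.14474,2.1173,-1.03977,.66048,.11375],(.38969,.27729,.15868))]
def fk(q,p):
    H,r0,L1,o,L2,lat,Lt=p;r=R.from_rotvec
    A=r([0,0,q[0]]);x=A.apply([r0,lat,H]);A=A*r([0,q[1],0]);x=x+A.apply([0,0,L1]);A=A*r([0,q[2],0]);x=x+A.apply([o,0,L2])
    A=A*r([0,0,q[3]])*r([0,q[4],0]);A=A*r([0,0,q[5]]);return x+A.apply([0,0,Lt]),A
fit=least_squares(lambda p:np.concatenate([fk(q,p)[0]-x for q,x in S]),[.3,0,.4,0,.4,.04,.2]);P=fit.x
# tool x relative to model frame: constant roll about z, found from sample 2 (tool x heading 8.7 deg)
A2=fk(S[1][0],P)[1].as_matrix();h=np.array([np.cos(.150),np.sin(.150),0]);k=A2.T@h;C=R.from_rotvec([0,0,np.arctan2(k[1],k[0])])
lo=np.array([-3.03,-.79,.23,-1.04,0,-2.55]);hi=np.array([3.03,2.21,2.52,4.18,3.07,2.55])
def ik(pos,o,q0):
    def e(q):
        x,A=fk(q,P);return np.r_[(x-pos)*10,((A*C).inv()*o).as_rotvec()]
    s=least_squares(e,np.clip(q0,lo+.001,hi-.001),bounds=(lo,hi));return s.x,np.abs(s.fun).max()
E
python3 - <<'E'
from h import *; import kin
print("fit",kin.P.round(3),np.abs(kin.fit.fun).max())
st=read_state();x,A=kin.fk(st["qpos"],kin.P);print("ori check",((A*kin.C).inv()*R.from_quat(st["orientation"])).magnitude())
for tp in (20,25,30,35,40,45):
    o,a,f=tool(-6.3,tp,1);g=np.array([.4915,.2615,.036])-f*.009;tcp=g-a*.003
    for b in(0,.06,.12):
        q,e=kin.ik(tcp-a*b,o,[.6,.3,1.9,-.6,.9,-.3]);print("pick",tp,b,q.round(2),round(e,3))
    o2,a2,f2=tool(3.2,90-tp,0);pk=np.array([.5436,.0114,.037])
    for dz in(0,.1):
        q,e=kin.ik(pk-a2*.003+[0,0,dz],o2,[0,.6,1.6,0,.3,1.5]);print("   place",90-tp,dz,q.round(2),round(e,3))
E
```

```text
fit [ 0.221 -0.     0.424  0.041  0.448  0.037  0.223] 0.00021797768031556197
ori check 0.0020862592031765095
pick 20 0 [ 0.51  0.49  1.87 -0.41  0.53 -0.62] 0.0
pick 20 0.06 [ 0.54  0.36  1.89 -0.35  0.64 -0.66] 0.0
pick 20 0.12 [ 0.57  0.23  1.9  -0.32  0.76 -0.69] 0.0
   place 70 0 [-0.11  0.65  2.24  2.95  0.97 -1.52] 0.0
   place 70 0.1 [-0.04  0.2   2.13  0.4   0.    1.11] 0.413
pick 25 0 [ 0.54  0.49  1.91 -0.6   0.47 -0.42] 0.0
pick 25 0.06 [ 0.57  0.35  1.94 -0.52  0.57 -0.49] 0.0
pick 25 0.12 [ 0.61  0.21  1.96 -0.45  0.68 -0.54] 0.0
   place 65 0 [-0.11  0.6   2.23  2.94  0.83 -1.51] 0.0
   place 65 0.1 [-0.04  0.2   2.13  0.62  0.    0.89] 0.329
pick 30 0 [ 0.56  0.48  1.94 -0.85  0.42 -0.17] 0.0
pick 30 0.06 [ 0.6   0.34  1.99 -0.73  0.51 -0.27] 0.0
pick 30 0.12 [ 0.65  0.2   2.01 -0.63  0.63 -0.35] 0.0
   place 60 0 [-0.04  0.43  2.08  0.47  0.    1.03] 0.41
   place 60 0.1 [-0.1   0.26  2.23  2.79  0.42 -1.33] 0.0
pick 35 0 [ 0.58  0.49  1.96 -1.04  0.42  0.03] 0.029
pick 35 0.06 [ 0.63  0.34  2.03 -0.97  0.49 -0.01] 0.0
pick 35 0.12 [ 0.69  0.2   2.07 -0.83  0.59 -0.13] 0.0
   place 55 0 [-0.05  0.43  2.08  0.43  0.    1.07] 0.325
   place 55 0.1 [-0.1   0.23  2.2   2.66  0.28 -1.2 ] 0.0
pick 40 0 [ 0.58  0.49  1.96 -1.04  0.44  0.03] 0.113
pick 40 0.06 [ 0.65  0.35  2.04 -1.04  0.5   0.07] 0.066
pick 40 0.12 [ 0.73  0.21  2.11 -1.04  0.59  0.1 ] 0.009
   place 50 0 [-0.09  0.48  2.17  2.84  0.4  -1.39] 0.0
   place 50 0.1 [-0.09  0.22  2.17  2.33  0.16 -0.86] 0.0
pick 45 0 [ 0.59  0.49  1.95 -1.04  0.45  0.04] 0.197
pick 45 0.06 [ 0.66  0.35  2.04 -1.04  0.52  0.08] 0.155
pick 45 0.12 [ 0.75  0.22  2.11 -1.04  0.61  0.12] 0.102
   place 45 0 [-0.09  0.46  2.14  2.73  0.26 -1.28] 0.0
   place 45 0.1 [-0.09  0.21  2.13  1.33  0.11  0.14] 0.0
```

The fit is good (0.2 mm). Large outward tilts sit at the j4/j5 limits, so I change the plan. I tip the standing heel over towards the robot by pushing its top gently from the far side, with closed fingers clear of the pot, so it lies flat with the rounded end towards the robot. Then I grip it and place it with a vertical tool.

```bash
python3 - <<'E'
from h import *; import kin
o,a,f=tool(-6.3,0,1);st=read_state();A=np.array([.42,.27,.24]);c=np.array([.4925,.262,0])
move(A,ori=o)
B=c+f*.05+[0,0,.24];print("A->B",o.inv().apply(B-A)/.1,"B",B)
for p in(A,B,B-[0,0,.16],c+[0,0,.08]): print(kin.ik(p,o,[.5,.3,1.7,0,1.2,-.9])[0].round(2))
E
```

```text
shift [-0.775 -0.044 -0.397] turn [-0.004   0.3502 -0.0005]
A->B [-1.22940044e+00  4.04991046e-05  0.00000000e+00] B [0.54219805 0.25651328 0.24      ]
[ 0.5   0.2   1.68 -0.    1.26 -0.97]
[ 0.38  0.42  1.39 -0.    1.33 -1.08]
[ 0.38  0.6   1.52  0.    1.02 -1.08]
[ 0.42  0.52  1.65 -0.    0.97 -1.04]
```

Request:
play_rows(series=[[[-0.2,0,-0.1,0,0.07,0,40],[-0.4,0,-0.2,0,0.14,0,20],[-0.6,-0.02,-0.3,-0.002,0.21,0,0],[-0.775,-0.044,-0.397,-0.004,0.28,0,0],[-0.775,-0.044,-0.397,-0.004,0.35,0,0],[-0.775,-0.044,-0.397,-0.004,0.35,0,0],[-0.775,-0.044,-0.397,-0.004,0.35,0,0]]], newtons=40)

```text
clock: 16.32
eef_pos: [0.4193, 0.2702, 0.2391]
orientation: [0.055, 0.998, -0.001, 0.001]
ft_force: [-1.3, -0.3, 0.0]
finger_gap: -0.0
gripper_force: 0.0
```

Request:
play_rows(series=[[[-0.35,0,0,0,0,0,0],[-0.62,0,0,0,0,0,0],[-0.62,0,0,0,0,0,0]]])

```text
clock: 16.7
eef_pos: [0.4814, 0.2637, 0.239]
orientation: [0.055, 0.998, -0.001, 0.001]
ft_force: [0.0, 0.4, -0.2]
finger_gap: 0.0002
gripper_force: 0.0
```

Request:
play_rows(series=[[[-0.35,0,0,0,0,0,0],[-0.61,0,0,0,0,0,0],[-0.61,0,0,0,0,0,0],[-0.61,0,0,0,0,0,0]]])

```text
clock: 17.2
eef_pos: [0.5406, 0.2575, 0.2395]
orientation: [0.054, 0.999, -0.0, 0.0]
ft_force: [-0.6, -0.5, -1.1]
finger_gap: -0.0002
gripper_force: 0.0
```

```bash
python3 - <<'E'
from h import *
o,a,f=tool(-6.3,0,1);st=read_state();c=np.array([.4925,.262,0]);print(st["clock"],st["eef_pos"],st["finger_gap"],st["qpos"])
move(c+f*.05+[0,0,.08],ori=o)
c=read_camera("wrist");save("w9.png",c["image"])
E
```

```text
17.2 [0.54060907 0.25750039 0.23947697] -0.00022135869136318302 [ 3.83707323e-01  4.19719027e-01  1.39155832e+00 -9.56826306e-04
  1.33053446e+00 -1.07785967e+00]
shift [-0.016 -0.007  1.595] turn [-0.0004  0.0001  0.0005]
```

View pics/w9.png

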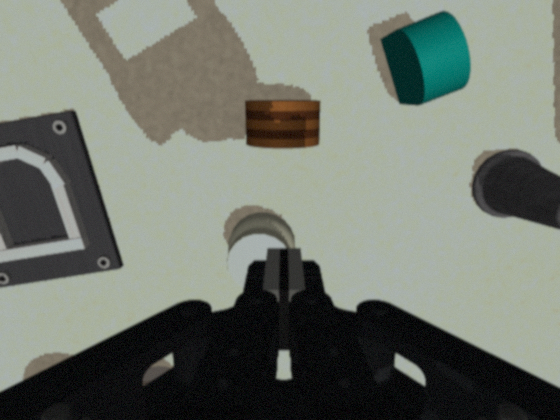

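The heel stands at (283,123) squarely ahead of the closed fingers. The pot at (258,250) lies behind and below them. Now I lower and push.

Request:
play_rows(series=[[[0,0,0.5,0,0,0,0],[0,0,0.95,0,0,0,0],[0,0,0.95,0,0,0,0]]])

```text
clock: 17.62
eef_pos: [0.5398, 0.2568, 0.1421]
orientation: [0.055, 0.999, -0.002, -0.002]
ft_force: [-0.1, -0.7, 0.9]
finger_gap: -0.0002
gripper_force: 0.0
```

Request:
play_rows(series=[[[0,0,0.35,0,0,0,0],[0,0,0.64,0,0,0,0],[0,0,0.64,0,0,0,0]]])

```text
clock: 18.0
eef_pos: [0.5414, 0.2572, 0.0811]
orientation: [0.055, 0.999, -0.001, -0.0]
ft_force: [0.7, 0.5, 0.4]
finger_gap: -0.0002
gripper_force: 0.0
```

Request:
play_rows(series=[[[0.08,0,0,0,0,0,0],[0.14,0,0,0,0,0,0],[0.18,0,0,0,0,0,0],[0.22,0,0,0,0,0,0],[0.26,0,0,0,0,0,0],[0.3,0,0,0,0,0,0],[0.33,0,0,0,0,0,0],[0.36,0,0,0,0,0,0],[0.36,0,0,0,0,0,0]]])

```text
clock: 19.12
eef_pos: [0.5057, 0.261, 0.0805]
orientation: [0.055, 0.999, -0.0, -0.0]
ft_force: [0.5, 0.1, 0.0]
finger_gap: 0.0003
gripper_force: 0.0
```

```bash
python3 - <<'E'
from h import *
c=read_camera("wrist");np.savez("wrist10.npz",**c);P=pts(c)
hsv=cv2.cvtColor(c["image"],cv2.COLOR_RGB2HSV);m=(hsv[...,1]>110)&(hsv[...,0]<20)&(abs(P[...,0]-.45)<.1)&(abs(P[...,1]-.26)<.07)
print(m.sum(),P[m].min(0),P[m].max(0))
q=P[m];q=q[q[:,2]>.02]
if len(q)>20:print(cv2.minAreaRect((q[:,:2]*1000).astype(np.float32)))
save("w10.png",c["image"])
E
```

```text
14554 [0.43787008 0.20796479 0.05932897] [0.51799737 0.31729957 0.20262663]
((491.8229675292969, 262.1348571777344), (82.00416564941406, 81.626953125), 37.541961669921875)
```

Request:
play_rows(series=[[[0.04,0,0,0,0,0,0],[0.08,0,0,0,0,0,0],[0.12,0,0,0,0,0,0],[0.16,0,0,0,0,0,0],[0.16,0,0,0,0,0,0]]])

```text
clock: 19.8
eef_pos: [0.4898, 0.2628, 0.0806]
orientation: [0.055, 0.999, -0.0, -0.0]
ft_force: [0.5, -1.0, 0.9]
finger_gap: 0.0001
gripper_force: 0.0
```

```bash
python3 - <<'E'
from h import *
print(read_state()["eef_pos"])
for n in("side","top"):
    c=read_camera(n);np.savez(n+"11.npz",**c);P=pts(c)
    m=(abs(P[...,0]-.43)<.1)&(abs(P[...,1]-.26)<.06)&(P[...,2]>.012)&(P[...,2]<.055)&(c["image"][...,0]>1.3*c["image"][...,2]);q=P[m]
    print(n,len(q),q[:,2].max() if len(q) else"",cv2.minAreaRect((q[:,:2]*1000).astype(np.float32)) if len(q)>5 else "")
save("s11.png",cv2.resize(read_camera("side")["image"][170:370,180:400],None,fx=2.5,fy=2.5))
E
```

```text
[0.48977503 0.26276712 0.08055361]
side 632 0.03894393683930675 ((430.76397705078125, 266.8509521484375), (64.51065826416016, 81.64136505126953), 83.72107696533203)
top 16 0.04002662321392236 ((457.7677307128906, 234.5349578857422), (18.722496032714844, 5.61784029006958), 11.879828453063965)
```

View pics/s11.png

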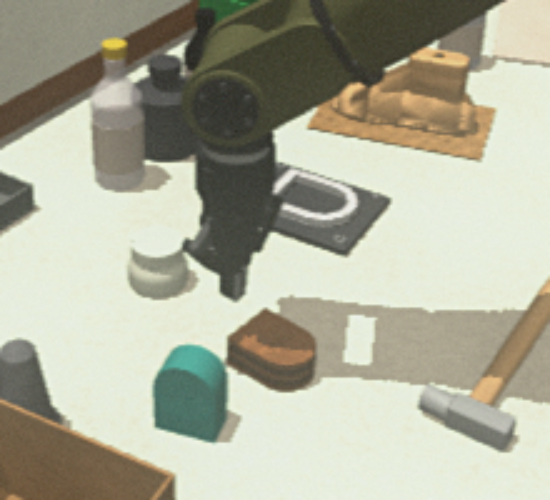

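The heel now lies flat at crop (272,348), with its rounded end towards the robot and nothing else disturbed. I rise and measure it.

Request:
play_rows(series=[[[0,0,-0.5,0,0,0,40],[0.3,0,-0.95,0,0,0,80],[0.5,0,-0.95,0,0,0,85],[0.5,0,-0.95,0,0,0,85],[0.5,0,-0.95,0,0,0,85],[0.5,0,-0.95,0,0,0,85]]])

```text
clock: 20.7
eef_pos: [0.4408, 0.268, 0.175]
orientation: [0.055, 0.998, -0.001, -0.0]
ft_force: [0.8, -0.2, -0.4]
finger_gap: 0.085
gripper_force: 0.0
```

```bash
cat > heel.py <<'E'
from h import *
def heel(c):
    P=pts(c);m=(abs(P[...,0]-.43)<.09)&(abs(P[...,1]-.262)<.055)&(P[...,2]>.026)&(P[...,2]<.044)
    m=cv2.morphologyEx(m.astype(np.uint8),cv2.MORPH_OPEN,np.ones((3,3)))>0;q=P[m]
    print(m.sum(),"z",np.median(q[:,2]));r=cv2.minAreaRect((q[:,:2]*1000).astype(np.float32));return r
E
python3 - <<'E'
from heel import *
st=read_state();print(st["clock"],st["eef_pos"]);c=read_camera("wrist");np.savez("w12.npz",**c);print("wrist",heel(c))
c=read_camera("side");print("side",heel(c))
E
```

```text
20.7 [0.44081166 0.26801761 0.17499041]
8404 z 0.03540860784131819
wrist ((433.13494873046875, 268.69378662109375), (60.0875358581543, 80.03965759277344), 83.45630645751953)
580 z 0.034707160165045214
side ((430.93182373046875, 267.4328308105469), (63.046607971191406, 81.22630310058594), 83.19771575927734)
```

Request:
play_rows(series=[[[0.027,0,0.5,0,0,0.002,85],[0.027,0,0.9,0,0,0.002,85],[0.027,0,0.9,0,0,0.002,85]]], newtons=50)

```text
clock: 21.18
eef_pos: [0.4366, 0.2677, 0.0833]
orientation: [0.057, 0.998, -0.002, -0.002]
ft_force: [-0.3, -0.7, 1.7]
finger_gap: 0.0851
gripper_force: 0.0
```

Request:
play_rows(series=[[[0,0,0.3,0,0,0,85],[0,0,0.465,0,0,0,85],[0,0,0.465,0,0,0,85],[0,0,0.465,0,0,0,50],[0,0,0.465,0,0,0,50],[0,0,0.465,0,0,0,50],[0,0,0.465,0,0,0,50],[0,0,0.465,0,0,0,50],[0,0,0.465,0,0,0,50]]])

```text
clock: 22.3
eef_pos: [0.4382, 0.2688, 0.0405]
orientation: [0.057, 0.998, 0.0, 0.001]
ft_force: [-1.8, -0.9, 7.3]
finger_gap: 0.0586
gripper_force: 53.5
```

```bash
python3 - <<'E'
from heel import *
st=read_state();print(st["clock"],st["eef_pos"],st["finger_gap"],st["gripper_force"],R.from_quat(st["orientation"]).as_matrix().round(4).tolist())
c=read_camera("wrist");P=pts(c);np.savez("w13.npz",**c);print(heel(c))
E
```

```text
22.3 [0.43823636 0.26877294 0.04048552] 0.05857016579685295 53.54880094528198 [[-0.9935, 0.1135, 0.0018], [0.1135, 0.9935, 0.0003], [-0.0017, 0.0005, -1.0]]
30566 z 0.03544589232005671
((433.93829345703125, 269.7862854003906), (85.79845428466797, 81.27473449707031), 82.9917221069336)
```

Gripped over 58.6 mm. Lift and carry.

Request:
play_rows(series=[[[0,0,-0.3,0,0,0,50],[0,0,-0.9,0,0,0,50],[0,0,-0.9,0,0,0,50]]])

```text
clock: 22.72
eef_pos: [0.4394, 0.2694, 0.1338]
orientation: [0.057, 0.998, 0.002, 0.004]
ft_force: [0.9, 0.1, -1.7]
finger_gap: 0.0587
gripper_force: 55.1
```

```bash
python3 - <<'E'
from heel import *
o,a,f=tool(3.2,0,1);T=np.array([.5436,.0114,0])+f*.005+[0,0,.13];print(T);move(T,ori=o);print(read_state()["ft_force"])
E
```

```text
[0.5485922  0.01167911 0.13      ]
shift [-1.377 -2.437  0.037] turn [ 0.0017  0.0035 -0.081 ]
[ 0.91792586  0.05163556 -1.65776724]
```

Request:
play_rows(series=[[[-0.23,-0.4,0,0,0,0,50],[-0.46,-0.81,0,0,0,0,50],[-0.46,-0.81,0,0,0,0,50]]])

```text
clock: 23.1
eef_pos: [0.4748, 0.1805, 0.1287]
orientation: [0.059, 0.998, -0.0, -0.0]
ft_force: [-0.3, 0.6, -0.7]
finger_gap: 0.0585
gripper_force: 55.1
```

Request:
play_rows(series=[[[-0.23,-0.4,0,0,0,0,50],[-0.46,-0.81,0,0,0,0,50],[-0.46,-0.81,0,0,0,0,50]]])

```text
clock: 23.48
eef_pos: [0.5111, 0.0954, 0.1287]
orientation: [0.058, 0.998, -0.0, -0.0]
ft_force: [-0.7, 1.2, -1.1]
finger_gap: 0.0585
gripper_force: 55.1
```

Request:
play_rows(series=[[[-0.23,-0.4,0,0,0,-0.04,50],[-0.46,-0.81,0,0,0,-0.081,50],[-0.46,-0.81,0,0,0,-0.081,50],[-0.46,-0.81,0,0,0,-0.081,50],[-0.46,-0.81,0,0,0,-0.081,50],[-0.46,-0.81,0,0,0,-0.081,50]]])

```text
clock: 24.22
eef_pos: [0.547, 0.0123, 0.1292]
orientation: [-0.028, 1.0, -0.0, -0.0]
ft_force: [0.1, 0.4, -1.4]
finger_gap: 0.0584
gripper_force: 55.1
```

```bash
cat > chk.py <<'E'
from heel import *
import sys
o,a,f=tool(3.2,0,1);e=np.array([-f[1],f[0],0])
def ext(n,zb):
    "top-face extent of the held heel along pocket axes, mm from the measured pocket centre"
    c=read_camera(n);np.savez("last_%s.npz"%n,**c);P=pts(c);im=c["image"].astype(int)
    m=(abs(P[...,0]-.5436)<.075)&(abs(P[...,1]-.0114)<.06)&(P[...,2]>zb-.005)&(P[...,2]<zb+.006)&(im[...,0]>1.25*im[...,2])
    m=cv2.morphologyEx(m.astype(np.uint8),cv2.MORPH_OPEN,np.ones((3,3)))>0
    q=(P[m]-[.5436,.0114,0]);print(n,m.sum(),"a",np.percentile(q@f*1000,[.3,99.7]).round(1),"b",np.percentile(q@e*1000,[.3,99.7]).round(1),"z",np.median(q[:,2]).round(4) if m.sum() else "")
    return c
st=read_state();print(st["clock"],st["eef_pos"],st["ft_force"]);T=np.array([.5436,.0114,0])+f*.005
move(np.r_[T[:2],.0505],ori=o)
zb=st["eef_pos"][2]-.0405+.034
for n in("wrist","side","top"): c=ext(n,zb)
E
python3 chk.py
```

```text
24.225 [0.54695128 0.01228366 0.12918781] [ 0.12809771  0.39851457 -1.35614812]
shift [-0.016 -0.007  0.787] turn [-0.0003 -0.0001  0.0004]
wrist 29115 a [-40.9  38.5] b [-28.4  30.6] z 0.1241
side 206 a [-44.5  33.4] b [-31.4  30.8] z 0.1236
top 35 a [-38.8 -27.5] b [-23.1   6. ] z 0.1236
```

Request:
play_rows(series=[[[-0.014,-0.009,0.3,0,0,0,50],[-0.014,-0.009,0.6,0,0,0,50],[-0.014,-0.009,0.6,0,0,0,50],[-0.014,-0.009,0.6,0,0,0,50]]])

```text
clock: 24.88
eef_pos: [0.5491, 0.0105, 0.0703]
orientation: [-0.028, 1.0, -0.0, 0.001]
ft_force: [0.4, -0.6, -1.7]
finger_gap: 0.0589
gripper_force: 55.0
```

```bash
python3 chk.py; python3 - <<'E'
from h import *
import numpy as np
im=[cv2.resize(dict(np.load("last_%s.npz"%n))["image"][s],(400,400),interpolation=2) for n,s in(("side",np.s_[200:300,255:355]),("wrist",np.s_[0:400,80:480]))]
save("p14.png",np.hstack(im))
E
```

```text
24.875 [0.54911945 0.01054138 0.07031747] [ 0.39124946 -0.62694627 -1.71300194]
shift [0.005 0.012 0.198] turn [-0.0004  0.0006 -0.    ]
wrist 29098 a [-38.8  40.7] b [-30.3  28.8] z 0.0652
side 193 a [-42.4  37.2] b [-33.5  30.8] z 0.0648Traceback (most recent call last):
  File "chk.py", line 14, in <module>
    for n in("wrist","side","top"): c=ext(n,zb)
                                      ~~~^^^^^^
  File "chk.py", line 9, in ext
    q=(P[m]-[.5436,.0114,0]);print(n,m.sum(),"a",np.percentile(q@f*1000,[.3,99.7]).round(1),"b",np.percentile(q@e*1000,[.3,99.7]).round(1),"z",np.median(q[:,2]).round(4) if m.sum() else "")
                                                 ~~~~~~~~~~~~~^^^^^^^^^^^^^^^^^^^^
    return _quantile_unchecked(
        a, q, axis, out, overwrite_input, method, keepdims, weights)
    return _ureduce(a,
                    func=_quantile_ureduce_func,
    ...<5 lines>...
                    overwrite_input=overwrite_input,
                    method=method)
    r = func(a, **kwargs)
    result = _quantile(arr,
                       quantiles=q,
    ...<2 lines>...
                       out=out,
                       weights=wgt)
    slices_having_nans = np.isnan(arr[-1, ...])
                                  ~~~^^^^^^^^^
IndexError: index -1 is out of bounds for axis 0 with size 0
```

View pics/p14.png

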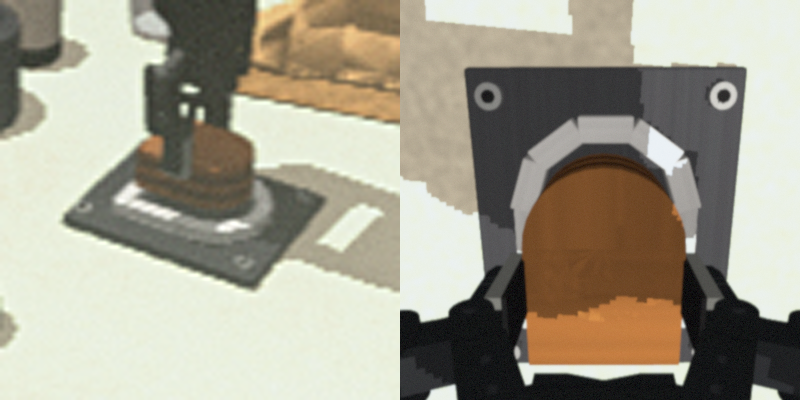

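Side crop: heel over the pocket with its rounded end to the rounded wall. Wrist: centred between the walls to about 1 mm. I nudge it and lower, watching the force.

Request:
play_rows(series=[[[0.007,0.01,0.0,0,0,0,50],[0.007,0.01,0.05,0,0,0,50],[0.007,0.01,0.08,0,0,0,50],[0.007,0.01,0.1,0,0,0,50],[0.007,0.01,0.1,0,0,0,50]]])

```text
clock: 25.65
eef_pos: [0.5477, 0.0115, 0.0589]
orientation: [-0.028, 1.0, -0.0, -0.0]
ft_force: [0.5, 0.1, -1.9]
finger_gap: 0.0588
gripper_force: 55.0
```

Request:
play_rows(series=[[[0,0,0.02,0,0,0,50],[0,0,0.03,0,0,0,50],[0,0,0.03,0,0,0,50]]])

```text
clock: 26.02
eef_pos: [0.5478, 0.0115, 0.0561]
orientation: [-0.028, 1.0, -0.0, -0.0]
ft_force: [0.4, -0.0, -1.4]
finger_gap: 0.0586
gripper_force: 55.0
```

It has entered the pocket without force; go on down.

Request:
play_rows(series=[[[0,0,0.02,0,0,0,50],[0,0,0.04,0,0,0,50],[0,0,0.05,0,0,0,50],[0,0,0.05,0,0,0,50]]])

```text
clock: 26.52
eef_pos: [0.5478, 0.0115, 0.0511]
orientation: [-0.028, 1.0, -0.0, -0.0]
ft_force: [0.0, -0.9, -1.3]
finger_gap: 0.0589
gripper_force: 55.0
```

Request:
play_rows(series=[[[0,0,0.01,0,0,0,50],[0,0,0.01,0,0,0,50]]])

```text
clock: 26.78
eef_pos: [0.5479, 0.0115, 0.0505]
orientation: [-0.028, 1.0, -0.0, 0.0]
ft_force: [-2.7, -0.3, 5.2]
finger_gap: 0.0581
gripper_force: 55.7
```

Floor contact. Release and retreat upward.

Request:
play_rows(series=[[[0,0,0,0,0,0,70],[0,0,0,0,0,0,76],[0,0,0,0,0,0,76],[0,0,0,0,0,0,76],[0,0,-0.1,0,0,0,76],[0,0,-0.4,0,0,0,76],[0,0,-0.9,0,0,0,76],[0,0,-0.9,0,0,0,76]]])

```text
clock: 27.78
eef_pos: [0.5494, 0.0115, 0.1445]
orientation: [-0.028, 1.0, -0.001, 0.004]
ft_force: [0.7, 0.1, 0.4]
finger_gap: 0.0759
gripper_force: 0.0
```

Request:
play_rows(series=[[[0,0,-0.4,0,0,0,76],[0,0,-0.8,0,0,0,76],[0,0,-0.8,0,0,0,76],[0,0,-0.8,0,0,0,76]]])

```text
clock: 28.28
eef_pos: [0.5474, 0.0116, 0.2192]
orientation: [-0.028, 1.0, -0.0, -0.001]
ft_force: [-0.1, -0.1, -0.1]
finger_gap: 0.076
gripper_force: 0.0
```

```bash
python3 - <<'E'
from h import *
o,a,f=tool(3.2,0,1);e=np.array([-f[1],f[0],0])
st=read_state();print(st["clock"],st["eef_pos"],st["ft_force"])
for n in("wrist","side"):
    c=read_camera(n);P=pts(c);im=c["image"].astype(int)
    m=(abs(P[...,0]-.5436)<.075)&(abs(P[...,1]-.0114)<.06)&(P[...,2]>.036)&(P[...,2]<.056)&(im[...,0]>1.25*im[...,2])
    q=P[m];A=np.c_[q[:,:2]-q[:,:2].mean(0),np.ones(len(q))];k=np.linalg.lstsq(A,q[:,2],rcond=None)[0];d=q-[.5436,.0114,0]
    print(n,len(q),"slope",k[:2].round(3),"z",k[2].round(4),"a",np.percentile(d@f*1000,[.3,99.7]).round(1),"b",np.percentile(d@e*1000,[.3,99.7]).round(1),cv2.minAreaRect((q[:,:2]*1000).astype(np.float32)))
    m=(abs(P[...,0]-.515)<.06)&(abs(P[...,1]+.267)<.05)&(P[...,2]>.1)&(P[...,2]<.116)
    if m.sum()>50:print("last top z",np.median(P[m][:,2]),cv2.minAreaRect((P[m][:,:2]*1000).astype(np.float32)))
    if n=="side": save("s15.png",c["image"])
E
```

```text
28.275 [0.54743394 0.01157761 0.21920092] [-0.14803058 -0.07294586 -0.09084856]
wrist 6667 slope [0.001 0.   ] z 0.0454 a [-40.2  39. ] b [-29.5  29.7] ((542.9207153320312, 11.515975952148438), (80.02532958984375, 60.02128601074219), 3.256107807159424)
side 328 slope [ 0.007 -0.036] z 0.0443 a [-43.3  37.5] b [-30.7  30.9] ((540.4441528320312, 11.24142837524414), (82.12432861328125, 61.8254280090332), 1.0865269899368286)
last top z 0.10813413476100853 ((510.2305908203125, -266.79412841796875), (79.67118835449219, 42.237579345703125), 15.858489990234375)
```

View pics/s15.png

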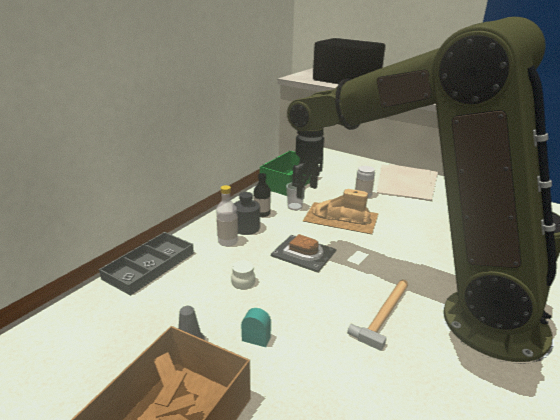

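The heel lies flat in the pocket at (303,247): top at 0.044–0.045, slope 0.001, yaw 3.26°, 0.6 mm off centre. The last stands on the mat at (343,212), and the bystanders are where they were. I hand it in.

```bash
python3 -c "from station import finish_job; print(finish_job())"
```

```text
the job is handed in; nothing more can be done
None
```

The job is handed in: the last stands on its sole on the cork mat, let go, and the wooden heel block lies flat and fully home in the jig's pocket, rounded end to rounded end, at 28 s of the 72 s; I tipped the block over with the closed fingers before gripping it, and saw no bystander disturbed.

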